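# Close the lids of the specimen box in one stroke

## Task

The four small hinged lids of the white specimen box stand ajar. With the fingertips, starting from the blue end, stroke lightly along the row so that the lids close one after another in that order, all fully shut; do not lift or shove the box, and leave the bottle, the lens and the dish beside it alone.

Things in the scene. Friction and masses are not known exactly. Their poses are not given: they have to be found in the camera images.
- specimen_box: White plastic box, 192 (x) x 50 (y) x 31 mm high, 0.7 to 0.95 kg, loose on the bench at any yaw. Origin: centre of its underside; x runs along the row from the blue end to the white end, z up. Four compartments in a row, each under a yellow hinged lid. Shut lids lie level with the end blocks: one flat strip at z = 31 mm. It tolerates a brief tap of up to 60 N; folding a lid takes under 5 N.
- row_start (a point): Centre of the flat top of the solid blue landing block at the start of the row (box x = -78 mm, z = 31 mm); the block spans box x -96 to -60 mm and the full width. Same axes as the box.
- row_end (a point): Centre of the flat top of the solid white block at the end of the row (box x = +90 mm, z = 31 mm); it spans box x +84 to +96 mm. Same axes as the box.
- lid1 (a joint): Angle of lid 1 from the blue end (rad): 0 shut, starts 0.35 to 0.8, grows as it opens. Yellow plate 34 (along the row) x 48 x 3 mm. Hinged across the box at x = -60, z = 28 mm, on its edge nearer the blue end; the free edge (x = -25 mm when shut) stands up, a ramp rising away from the blue end. Stays where left (hinge friction 0.006 N m), no spring or catch; pushed down it folds shut.
- lid2 (a joint): Angle of lid 2 from the blue end (rad): 0 shut, starts 0.35 to 0.8, grows as it opens. Yellow plate 34 (along the row) x 48 x 3 mm. Hinged across the box at x = -24, z = 28 mm, on its edge nearer the blue end; the free edge (x = 11 mm when shut) stands up, a ramp rising away from the blue end. Stays where left (hinge friction 0.006 N m), no spring or catch; pushed down it folds shut.
- lid3 (a joint): Angle of lid 3 from the blue end (rad): 0 shut, starts 0.35 to 0.8, grows as it opens. Yellow plate 34 (along the row) x 48 x 3 mm. Hinged across the box at x = 12, z = 28 mm, on its edge nearer the blue end; the free edge (x = 47 mm when shut) stands up, a ramp rising away from the blue end. Stays where left (hinge friction 0.006 N m), no spring or catch; pushed down it folds shut.
- lid4 (a joint): Angle of lid 4 from the blue end (rad): 0 shut, starts 0.35 to 0.8, grows as it opens. Yellow plate 34 (along the row) x 48 x 3 mm. Hinged across the box at x = 48, z = 28 mm, on its edge nearer the blue end; the free edge (x = 83 mm when shut) stands up, a ramp rising away from the blue end. Stays where left (hinge friction 0.006 N m), no spring or catch; pushed down it folds shut.
- stain_bottle: Bystander: amber bottle with black cap, 36 mm across, 75 mm tall, loose, upright; beside the box, its centre 85 mm or more from the row. Origin: centre of its underside.
- objective: Bystander: steel microscope objective with a black band, 28 mm across, 46 mm tall, loose, standing on its thread end; its centre 85 mm or more from the row. Origin: centre of its underside.
- petri_dish: Bystander: flat round glass dish, 56 mm across, 16 mm high, loose; its centre 85 mm or more from the row. Origin: centre of its underside.
Things that resemble listed ones, but are neither listed nor needed, are in the scene too. There is more than one size of the specimen_box; the one meant has the size given above.

How it is judged:
By the outcome, as a careful person would: the job done as asked, in the order asked, and still so for the second after the job is handed in, with the robot touching nothing.
It also fails if it takes over 40 s, if anything falls off the work surface, if the arm or the gripper's body presses on something with over 40 N, if the wrist force passes 120 N, or if a joint passes its speed limit or range.

## Robot

A 6-joint arm with a two-finger parallel gripper is mounted at the origin on the work surface. World frame = base frame: x ahead of the robot, y to its left, z up, the work surface at z = 0. Lengths are in m, angles in degrees, forces in N, time in s.
With the tool pointing down it reaches from about 0.4 to 0.825 m from the base axis. Payload 7 kg.
Tool frame: the origin (TCP) lies between the finger pads; the fingertips stand 22 mm ahead of it and the grasp point (between the pads) lies 3 mm ahead of it; z points along the fingers, y is the line along which they close (so a half turn about z gives the same grasp; the last joint's range is limited). The gripper opens to 88 mm and grips with 3 to 60 N. Pads are 19 mm wide; open, the fingers measure 130 mm over their backs; the gripper's body (78 mm by 193 mm) begins 47 mm behind the grasp point.
Start: joints at [87.496, 20.546, 0.682, 0, -70.136, -16.507], TCP at [0.22, 0.638, 0.249] pointing down, gripper open.
Joint ranges: [-176.03, 176.03], [-82.01, 121.73], [-58.28, 71.71], [-173.87, 95.51], [-174.79, -0.11], [-173.66, 173.66]. Speed limits (degrees/s): [136.94, 136.94, 172.46, 180, 180, 180].

## Interface

Orientations are given as [roll, pitch, yaw] about the fixed x, y, z axes, in that order (R = Rz(yaw) Ry(pitch) Rx(roll)).
In Python, from plant import ctrl gives the robot as it stands.
- The arm moves only by the tool apply_moves, never from a script. Its argument "targets" is a list of rows, each an object with "travel": the shift along the tool's x, y, z in mm, a list of three; "roll": the turn about the tool's z in degrees; "jaw": the finger opening in mm, from 0 to 87.6. In form: [{"travel": [tx, ty, tz], "roll": roll, "jaw": jaw}, ...]. A call has 1 to 10 rows; each row shifts and turns the commanded pose from where the row before left it, along the tool's axes as they then stand; what a row does not reach is not made up. A row lasts 1/10 s, in which the tool goes at most 50 mm and 8.59 degrees, less where a joint would pass 70% of its speed; a pose out of reach is approached as far as the arm can. A call with a gripper value outside its range is refused whole. The fingers move at their own pace and stop on an object; the grip force is fixed at half the most. Time passes only in rows, so rows that do not move let the fingers close. It gives the time, the measured TCP pose, the force, the opening and the grip force at its end, in the units of the state.
- ctrl.get_obs(): the state, without advancing time (a new reading comes with each control period).
- ctrl.snapshot(name): name is "side" or "top" or "wrist"; returns the picture (420x560x3 uint8, red, green, blue); there is no depth.
- ctrl.calibration(name): a dict with "K" (3x3 intrinsics, pixels), "extrinsics" (4x4, takes a point from camera to world coordinates); the wrist camera has in their place "hand_eye" (4x4, takes a point from camera to tool coordinates, whose origin is the TCP and whose axes are the flange's). Camera axes: x right, y down, z forward; pixel columns grow to the right and rows downward; lengths in m; the calibration is good to about 2 mm. The wrist camera is an equidistant fisheye: a pixel r from the principal point sees the ray r / f radians off the axis. A picture is of the moment at which its call begins: read the wrist's pose just before it. calibration takes no time and is no camera call.
- ctrl.close_job(): hands the job in; it is judged then, once.
The state is a dict: "clock": time; "joint_pos": joint angles; "qvel": joint speeds; "tau": joint torques, N m; "tool_pos": TCP position; "orientation": TCP orientation; "force": force on the tool from outside, world axes, zero at the start; "moment": the same for the moment, N m; "opening": finger opening in m; "gripper_force": force on a finger pad.
Only numpy, scipy, OpenCV 4.12 (cv2) and the standard library are available. Lean on these libraries where they do the work, as an engineer would, in place of code of your own. Each camera call takes 0.05 s, during which the arm holds its last target. There are 200 camera calls.

## Working session

There is one attempt and no reset: what is moved stays moved. The work goes in short steps, Python scripts to look and compute and a tool call to move; the robot and the scene stay as the last step left them, time stands still between calls to the robot, and variables do not carry over. Pictures are saved under pics/ and viewed, at most 10 in all, crops included, and the job is handed in when it is done.

Besides the shell and the picture viewer there is one more tool, called after "Call:" as a command line: name --argument value ..., lists and objects as JSON in quotes. apply_moves: Moves the arm, as the interface text tells. Its arguments: {"type":"object","properties":{"targets":{"type":"array","items":{"type":"object","properties":{"travel":{"type":"array","items":{"type":"number"}},"roll":{"type":"number"},"jaw":{"type":"number"}}}}},"required":["targets"]}

```bash
mkdir -p pics; python3 - <<'E'
from plant import ctrl
import cv2,numpy as np
np.set_printoptions(precision=4,suppress=True)
o=ctrl.get_obs();print(o)
for n in("top","side","wrist"):
    cv2.imwrite(f"pics/{n}0.png",ctrl.snapshot(n)[:,:,::-1]);print(ctrl.calibration(n))
E
```

```text
{'clock': 0.0, 'joint_pos': array([ 87.4971,  20.5916,   0.6336,  -0.0205, -70.1342, -16.5072]), 'qvel': array([ 0.033 , -0.0262, -0.0681,  0.0296,  0.0123,  0.1311]), 'tau': array([ -0.001 , -58.2711,  29.3067,   6.9976,   0.007 ,  -0.0002]), 'tool_pos': array([0.2197, 0.6378, 0.2476]), 'orientation': array([179.9062,  -0.0077, -19.0171]), 'force': array([ 0.0818, -0.3033,  0.3495]), 'moment': array([ 0.0237, -0.0251,  0.0309]), 'gripper_force': 0.0, 'opening': 0.08777810998265455}
{'K': array([[512.742 ,   0.    , 280.3076],
       [  0.    , 512.742 , 209.1946],
       [  0.    ,   0.    ,   1.    ]]), 'extrinsics': array([[-0.0177, -0.9945,  0.1034,  0.355 ],
       [-0.9998,  0.0167, -0.0109,  0.0471],
       [ 0.0092, -0.1036, -0.9946,  1.0747],
       [ 0.    ,  0.    ,  0.    ,  1.    ]])}
{'K': array([[544.5726,   0.    , 280.8742],
       [  0.    , 544.5726, 214.7379],
       [  0.    ,   0.    ,   1.    ]]), 'extrinsics': array([[ 0.9986, -0.042 ,  0.0326,  0.4276],
       [-0.0529, -0.7162,  0.6959, -0.6177],
       [-0.0059, -0.6967, -0.7174,  0.7232],
       [ 0.    ,  0.    ,  0.    ,  1.    ]])}
{'K': array([[325.1923,   0.    , 282.6967],
       [  0.    , 325.1923, 210.3634],
       [  0.    ,   0.    ,   1.    ]]), 'hand_eye': array([[-0.0009, -0.9639, -0.2662,  0.0724],
       [ 1.    , -0.0006, -0.0012, -0.    ],
       [ 0.001 , -0.2662,  0.9639, -0.1359],
       [ 0.    ,  0.    ,  0.    ,  1.    ]])}
```

View pics/top0.png

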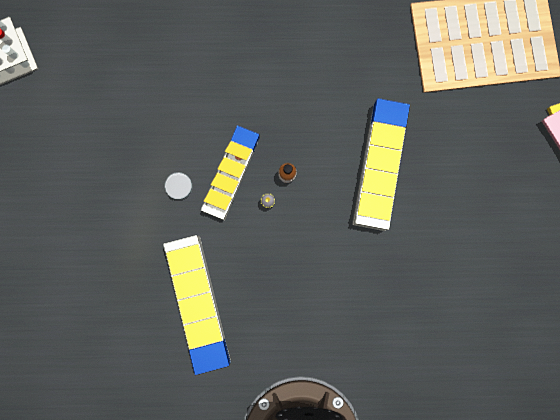

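View pics/side0.png

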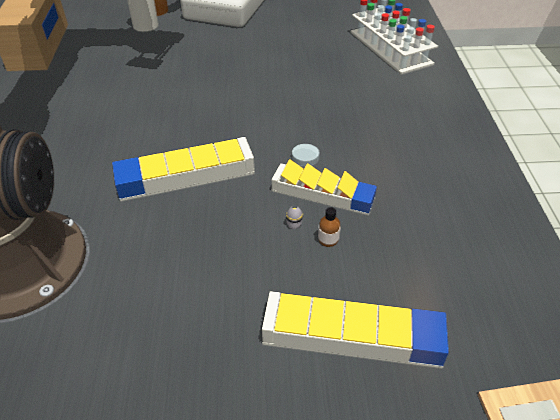

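The box meant is the small middle one in the top view: its blue end is at (245,138), its white end at (214,212), and its lids are ajar. The bottle is at (288,172), the objective at (267,200) and the dish at (178,185). The side view shows the same, with the blue end at (365,196).

```bash
cat > h.py <<'E'
import cv2,numpy as np
np.set_printoptions(precision=4,suppress=True)
def ray(cal,p,z):
    K,E=cal["K"],cal["extrinsics"]
    d=E[:3,:3]@np.linalg.inv(K)@np.array([p[0],p[1],1.]);o=E[:3,3]
    return (o+d*(z-o[2])/d[2])[:2]
def rect(mask,cal,z):
    c=max(cv2.findContours(mask,0,1)[0],key=cv2.contourArea)
    w=np.array([ray(cal,p,z) for p in c[:,0]]).astype(np.float32)*1000
    return cv2.minAreaRect(w),c
E
python3 - <<'E'
from h import *
from plant import ctrl
im=cv2.imread("pics/top0.png");cal=ctrl.calibration("top")
hsv=cv2.cvtColor(im,cv2.COLOR_BGR2HSV)
roi=np.zeros(im.shape[:2],np.uint8);roi[120:225,196:265]=255
blue=cv2.inRange(hsv,(105,120,60),(130,255,255))&roi
white=cv2.inRange(hsv,(0,0,150),(179,60,255))&roi
allm=(cv2.inRange(hsv,(15,100,80),(40,255,255))&roi)|blue|white
white[:195]=0
for n,m in(("blue",blue),("white",white),("all",allm)):
    r,c=rect(cv2.morphologyEx(m,cv2.MORPH_CLOSE,np.ones((3,3))),cal,.031);print(n,r,np.array(cv2.boxPoints(r)).tolist())
for n,p,z in(("bottle",(288,172),.07),("obj",(267,200),.046),("dish",(178,185),.016)):print(n,ray(cal,p,z))
big=cv2.resize(im[120:225,160:300],None,fx=5,fy=5,interpolation=cv2.INTER_CUBIC);cv2.imwrite("pics/crop.png",big)
E
```

```text
blue ((613.852294921875, 106.49684143066406), (52.8436164855957, 38.62020492553711), 66.4373779296875) [[585.590087890625, 89.99722290039062], [620.990234375, 74.55874633789062], [642.114501953125, 122.9964599609375], [606.71435546875, 138.4349365234375]]
white ((479.4755554199219, 165.2880859375), (51.40951919555664, 53.26609420776367), 67.22632598876953) [[444.96868896484375, 151.89666748046875], [494.08221435546875, 131.27780151367188], [513.982421875, 178.67950439453125], [464.868896484375, 199.29837036132812]]
all ((543.7572021484375, 138.7371368408203), (54.93830490112305, 193.16175842285156), 65.95854949951172) [[444.36376953125, 152.99771118164062], [620.7689208984375, 74.30410766601562], [643.150634765625, 124.4765625], [466.7454833984375, 203.170166015625]]
bottle [0.5335 0.0195]
obj [0.4811 0.0623]
dish [0.5193 0.2476]
```

View pics/crop.png

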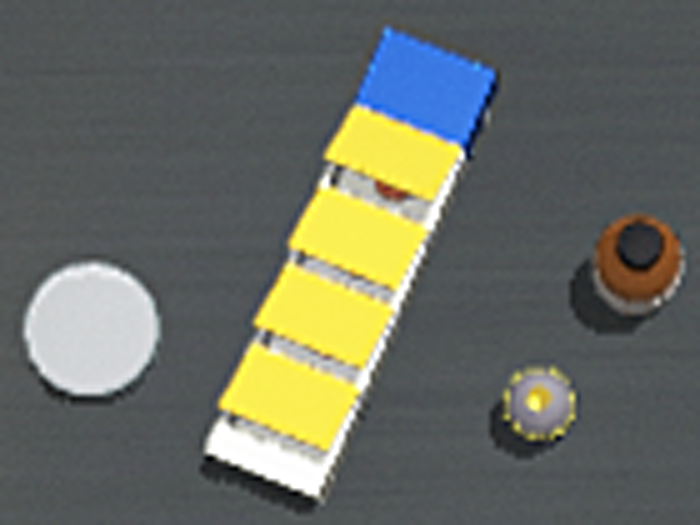

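The small box's outline measures 193 x 55 mm, which matches, and its yaw is about 156.3°. row_start is at about (613.5, 107). I'll close the jaw and go above row_start.

Call:
apply_moves --targets '[{"travel":[15,10,0],"roll":0,"jaw":0},{"travel":[32,22,0],"roll":0,"jaw":0},{"travel":[32,22,0],"roll":0,"jaw":0},{"travel":[32,22,0],"roll":0,"jaw":0},{"travel":[32,22,0],"roll":0,"jaw":0},{"travel":[32,22,0],"roll":0,"jaw":0},{"travel":[32,22,0],"roll":0,"jaw":0},{"travel":[32,22,0],"roll":0,"jaw":0},{"travel":[32,22,0],"roll":0,"jaw":0},{"travel":[32,22,0],"roll":0,"jaw":0}]'

```text
clock: 1.15
tool_pos: [0.4392, 0.3406, 0.2487]
orientation: [-180.0, 0.0, -19.0]
force: [0.8, -0.1, -0.0]
opening: 0.0133
gripper_force: 0.0
```

Call:
apply_moves --targets '[{"travel":[32,22,0],"roll":0,"jaw":0},{"travel":[32,22,0],"roll":0,"jaw":0},{"travel":[32,22,0],"roll":0,"jaw":0},{"travel":[32,22,0],"roll":0,"jaw":0},{"travel":[32,22,0],"roll":0,"jaw":0},{"travel":[32,22,0],"roll":0,"jaw":0},{"travel":[20,15,0],"roll":2,"jaw":0},{"travel":[10,10,0],"roll":2.7,"jaw":0},{"travel":[0,0,0],"roll":0,"jaw":0},{"travel":[0,0,0],"roll":0,"jaw":0}]'

```text
clock: 2.15
tool_pos: [0.5965, 0.1216, 0.2485]
orientation: [-180.0, 0.0, -23.7]
force: [-0.7, -0.8, -0.4]
opening: 0.0005
gripper_force: 0.0
```

```bash
cat >> h.py <<'E'
from scipy.spatial.transform import Rotation as R
def wray(cal,obs,p,z):
    K,H=cal["K"],cal["hand_eye"];v=np.array([p[0]-K[0,2],p[1]-K[1,2]]);r=np.hypot(*v);t=r/K[0,0]
    d=np.r_[np.sin(t)*v/max(r,1e-9),np.cos(t)]
    Rt=R.from_euler("xyz",obs["orientation"],degrees=True).as_matrix()
    d=Rt@H[:3,:3]@d;o=obs["tool_pos"]+Rt@H[:3,3]
    return (o+d*(z-o[2])/d[2])[:2]
E
python3 - <<'E'
from h import *
from plant import ctrl
cal=ctrl.calibration("wrist");o=ctrl.get_obs();im=ctrl.snapshot("wrist")[:,:,::-1].copy();cv2.imwrite("pics/w1.png",im)
print(o["tool_pos"],o["orientation"])
hsv=cv2.cvtColor(im,cv2.COLOR_BGR2HSV)
m=cv2.inRange(hsv,(105,120,60),(130,255,255))
for c in cv2.findContours(m,0,1)[0]:
    if cv2.contourArea(c)<200:continue
    w=np.array([wray(cal,o,p,.031) for p in c[:,0]]).astype(np.float32)*1000
    r=cv2.minAreaRect(w);print(c[:,0].min(0),c[:,0].max(0),r,cv2.boxPoints(r).tolist())
E
```

```text
[0.5965 0.1216 0.2485] [-179.999     0.0169  -23.7364]
[267 149] [312 182] ((617.4019775390625, 105.0530014038086), (49.752017974853516, 36.49390411376953), 67.12869262695312) [[590.9212036132812, 89.22465515136719], [624.5459594726562, 75.04083251953125], [643.8827514648438, 120.88134765625], [610.2579956054688, 135.06517028808594]]
[464  26] [524  67] ((662.60791015625, -197.06317138671875), (95.928955078125, 51.892242431640625), 79.80021667480469) [[628.5782470703125, -239.67507934570312], [679.650390625, -248.86419677734375], [696.6375732421875, -154.45126342773438], [645.5654296875, -145.26214599609375]]
```

View pics/w1.png

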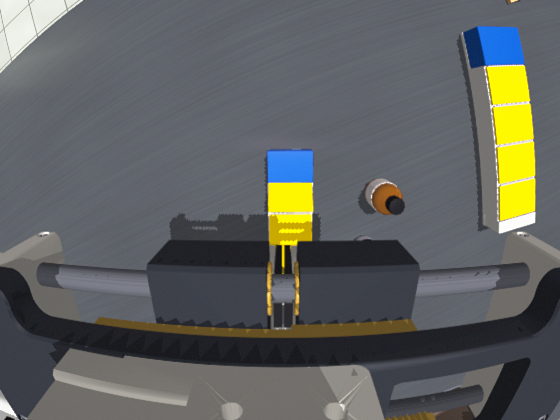

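The wrist view shows the blue block at (290,166), measuring 50 x 36 mm as it should, with the fingers lined up with the row about 6 mm short sideways. I'll centre on the block and descend to 8 mm above it.

Call:
apply_moves --targets '[{"travel":[12,3,0],"roll":0,"jaw":0},{"travel":[12,3,0],"roll":0,"jaw":0},{"travel":[0,0,30],"roll":0,"jaw":0},{"travel":[0,0,40],"roll":0,"jaw":0},{"travel":[0,0,40],"roll":0,"jaw":0},{"travel":[0,0,40],"roll":0,"jaw":0},{"travel":[0,0,25],"roll":0,"jaw":0},{"travel":[0,0,12],"roll":0,"jaw":0},{"travel":[0,0,0],"roll":0,"jaw":0},{"travel":[0,0,0],"roll":0,"jaw":0}]'

```text
clock: 3.2
tool_pos: [0.6175, 0.107, 0.0626]
orientation: [-180.0, -0.1, -23.7]
force: [-0.1, 0.2, 0.5]
opening: -0.0
gripper_force: 0.0
```

```bash
python3 - <<'E'
from h import *
from plant import ctrl
o=ctrl.get_obs();print(o["tool_pos"],o["force"])
a=ctrl.snapshot("side")[:,:,::-1][120:270,230:410];b=ctrl.snapshot("wrist")[:,:,::-1][100:300,180:400]
a=cv2.resize(a,(400,333));b=cv2.resize(b,(366,333));cv2.imwrite("pics/s2.png",np.hstack([a,b]))
E
```

```text
[0.6175 0.107  0.0626] [-0.1282  0.1799  0.5467]
```

View pics/s2.png

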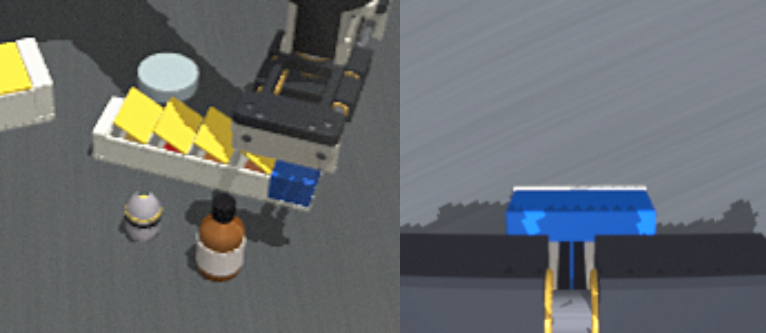

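Fingers are over the blue block, about 3 mm off its centreline; nothing is touched yet. Next I'll feel for contact.

Call:
apply_moves --targets '[{"travel":[0,2,2.5],"roll":0,"jaw":0},{"travel":[0,0,2.5],"roll":0,"jaw":0},{"travel":[0,0,1.5],"roll":0,"jaw":0},{"travel":[0,0,1],"roll":0,"jaw":0},{"travel":[0,0,0],"roll":0,"jaw":0},{"travel":[0,0,0],"roll":0,"jaw":0}]'

```text
clock: 3.9
tool_pos: [0.6157, 0.1049, 0.054]
orientation: [180.0, 0.0, -23.7]
force: [0.1, 0.2, 0.6]
opening: 0.0005
gripper_force: 0.0
```

Call:
apply_moves --targets '[{"travel":[0,0,0.6],"roll":0,"jaw":0},{"travel":[0,0,0],"roll":0,"jaw":0}]'

```text
clock: 4.1
tool_pos: [0.6157, 0.1049, 0.0534]
orientation: [-180.0, -0.0, -23.7]
force: [-0.5, -0.6, -0.6]
opening: 0.0008
gripper_force: 0.0
```

Call:
apply_moves --targets '[{"travel":[0,0,0.5],"roll":0,"jaw":0},{"travel":[0,0,0],"roll":0,"jaw":0}]'

```text
clock: 4.3
tool_pos: [0.6157, 0.1049, 0.0534]
orientation: [-180.0, -0.0, -23.7]
force: [-1.7, 0.3, 5.0]
opening: 0.0001
gripper_force: 2.1
```

Contact at z = 0.0534, with about 5 N. I'll ease off slightly and stroke.

Call:
apply_moves --targets '[{"travel":[0,0,-0.2],"roll":0,"jaw":0},{"travel":[-3,0,0],"roll":0,"jaw":0},{"travel":[-5,0,0],"roll":0,"jaw":0},{"travel":[-5,0,0],"roll":0,"jaw":0},{"travel":[-5,0,0],"roll":0,"jaw":0},{"travel":[-5,0,0],"roll":0,"jaw":0},{"travel":[-5,0,0],"roll":0,"jaw":0},{"travel":[-5,0,0],"roll":0,"jaw":0}]'

```text
clock: 5.1
tool_pos: [0.5852, 0.1184, 0.0533]
orientation: [-180.0, -0.0, -23.7]
force: [2.5, -0.5, 3.1]
opening: 0.0003
gripper_force: 1.5
```

Call:
apply_moves --targets '[{"travel":[-4,0,-0.1],"roll":0,"jaw":0},{"travel":[-5,0,0],"roll":0,"jaw":0},{"travel":[-5,0,0],"roll":0,"jaw":0},{"travel":[-5,0,0],"roll":0,"jaw":0},{"travel":[-5,0,0],"roll":0,"jaw":0}]'

```text
clock: 5.6
tool_pos: [0.5632, 0.128, 0.0533]
orientation: [-180.0, -0.0, -23.7]
force: [2.9, -1.4, 4.4]
opening: 0.0005
gripper_force: 1.6
```

```bash
python3 - <<'E'
from h import *
from plant import ctrl
o=ctrl.get_obs();print(o["tool_pos"],o["force"])
a=ctrl.snapshot("side")[:,:,::-1][120:270,230:410];b=ctrl.snapshot("wrist")[:,:,::-1][100:300,180:400]
a=cv2.resize(a,(400,333));b=cv2.resize(b,(366,333));cv2.imwrite("pics/s3.png",np.hstack([a,b]))
E
```

```text
[0.5632 0.128  0.0533] [ 2.8535 -1.4151  4.4155]
```

View pics/s3.png

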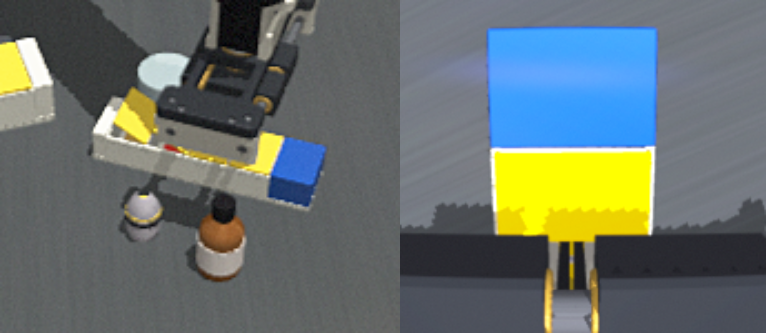

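Lid 1 is flat, the box hasn't moved and the tips are centred on the row. I'll carry on.

Call:
apply_moves --targets '[{"travel":[-4,0,-0.1],"roll":0,"jaw":0},{"travel":[-5,0,0],"roll":0,"jaw":0},{"travel":[-5,0,0],"roll":0,"jaw":0},{"travel":[-5,0,0],"roll":0,"jaw":0},{"travel":[-5,0,0],"roll":0,"jaw":0},{"travel":[-5,0,0],"roll":0,"jaw":0},{"travel":[-5,0,0],"roll":0,"jaw":0}]'

```text
clock: 6.4
tool_pos: [0.5318, 0.1416, 0.0533]
orientation: [180.0, 0.0, -23.7]
force: [2.0, -1.3, 3.5]
opening: -0.0003
gripper_force: 1.3
```

Call:
apply_moves --targets '[{"travel":[-5,0,0],"roll":0,"jaw":0},{"travel":[-5,0,0],"roll":0,"jaw":0},{"travel":[-5,0,0],"roll":0,"jaw":0},{"travel":[-5,0,0],"roll":0,"jaw":0},{"travel":[-5,0,0],"roll":0,"jaw":0},{"travel":[-5,0,0],"roll":0,"jaw":0},{"travel":[-5,0,0],"roll":0,"jaw":0}]'

```text
clock: 7.1
tool_pos: [0.4998, 0.1556, 0.0533]
orientation: [180.0, 0.0, -23.7]
force: [1.2, -0.7, 2.4]
opening: 0.0004
gripper_force: 1.1
```

Call:
apply_moves --targets '[{"travel":[-5,0,0],"roll":0,"jaw":0},{"travel":[-5,0,0],"roll":0,"jaw":0},{"travel":[-5,0,0],"roll":0,"jaw":0},{"travel":[-5,0,0],"roll":0,"jaw":0},{"travel":[-5,0,0],"roll":0,"jaw":0},{"travel":[-5,0,0],"roll":0,"jaw":0},{"travel":[-5,0,0],"roll":0,"jaw":0},{"travel":[-4,0,0],"roll":0,"jaw":0}]'

```text
clock: 7.9
tool_pos: [0.4641, 0.1713, 0.0533]
orientation: [180.0, 0.0, -23.7]
force: [1.5, 0.2, 1.6]
opening: 0.0004
gripper_force: 0.7
```

Call:
apply_moves --targets '[{"travel":[0,0,0],"roll":0,"jaw":0},{"travel":[0,0,-2],"roll":0,"jaw":0},{"travel":[0,0,-10],"roll":0,"jaw":0},{"travel":[0,0,-25],"roll":0,"jaw":0},{"travel":[0,0,-40],"roll":0,"jaw":0},{"travel":[0,0,-40],"roll":0,"jaw":0},{"travel":[0,0,-30],"roll":0,"jaw":0},{"travel":[0,0,-10],"roll":0,"jaw":0}]'

```text
clock: 8.7
tool_pos: [0.4659, 0.1718, 0.2146]
orientation: [-179.7, -0.2, -23.7]
force: [0.4, 0.5, -0.7]
opening: 0.0003
gripper_force: 0.0
```

Call:
apply_moves --targets '[{"travel":[-5,30,0],"roll":0,"jaw":0},{"travel":[-5,-30,0],"roll":0,"jaw":0},{"travel":[-5,-35,0],"roll":0,"jaw":0},{"travel":[0,-35,0],"roll":0,"jaw":0},{"travel":[0,-35,0],"roll":0,"jaw":0},{"travel":[0,-35,0],"roll":0,"jaw":0},{"travel":[0,-30,0],"roll":0,"jaw":0},{"travel":[0,-20,0],"roll":0,"jaw":0},{"travel":[0,0,0],"roll":0,"jaw":0}]'

```text
clock: 9.6
tool_pos: [0.5278, 0.3529, 0.2092]
orientation: [179.9, 0.0, -23.7]
force: [-0.2, -0.6, -0.3]
opening: 0.0004
gripper_force: 0.0
```

```bash
python3 - <<'E'
from h import *
from plant import ctrl
o=ctrl.get_obs();print(o["clock"],o["tool_pos"],o["force"])
t=ctrl.snapshot("top")[:,:,::-1].copy();cv2.imwrite("pics/top4.png",t)
a=ctrl.snapshot("side")[:,:,::-1][120:270,230:410];b=t[110:235,150:300]
cv2.imwrite("pics/s4.png",np.hstack([cv2.resize(a,(400,333)),cv2.resize(b,(400,333))]))
E
```

```text
9.6 [0.5278 0.3529 0.2092] [-0.1704 -0.5616 -0.2519]
```

View pics/s4.png

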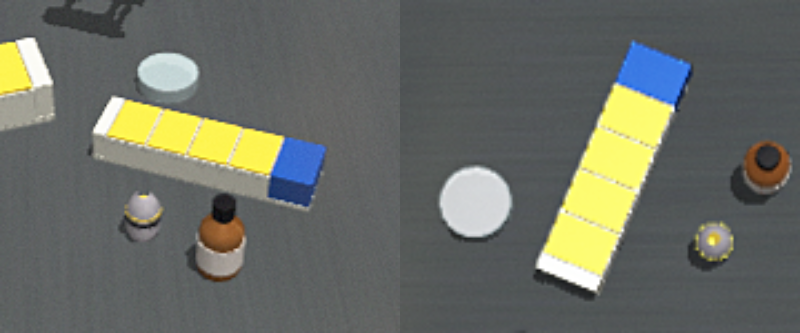

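Both views show all four lids flat in one strip, with the box and the bystanders where they were and the arm clear.

```bash
python3 -c "
from plant import ctrl
print(ctrl.close_job())"
```

```text
the job is handed in; nothing more can be done
None
```

All four lids were shut in order from the blue end with one light stroke (force readings no higher than about 5 N); in the last pictures the lids look flat and the box, bottle, lens and dish look unmoved, and the job is handed in at about 10 s with no verdict returned.

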